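Draw a wall-light backplate from the spring dispenser and lay it on the polishing rest

TASK

Slide the dispenser's gate fully open, then push the top brass backplate out through the gateway onto the ledge, right clear of the gateway and let go of it, so that the spring lifts the next plate into place. Then lay the plate you took out lengthwise on the sloped polishing rest, its short end settled against the bottom lip, and finally slide the gate fully shut. The other two plates stay in the dispenser, nothing is dropped on the bench, and the dish, jar and candle cup are left alone.

Things in the scene. Friction and masses are not known exactly. Their poses are not given: they have to be found in the camera images.
- dispenser: dark wooden spring dispenser fixed to the bench, 136 (own x) x 66 mm, holding 3 stacked plates. Origin: centre of its underside on the bench; +x is the way out, z up. Inside 124 x 56 mm, open at the top. Side walls 76 mm high, so the top plate cannot be gripped there; rear wall (x = -62 to -68 mm) only 58 mm high: over it the top plate's rear end can be pushed to +x. Front wall 60 mm high
- ledge_mid (a point): middle of the top of the wooden ledge in front of the dispenser, at its x = 149 mm, 60 mm above the bench. The ledge is 38 mm wide, runs from the front wall (x = 62 mm) to a 5 mm high end stop with its inner face at x = 229 mm
- lift (a joint): sprung platform under the stack, m up from its start: about 0 with three plates, 0.012 higher for each plate taken (spring 245 N/m). So the top plate's underside always rests about 3.5 mm (+-2) above ledge height. A pushing tip kept 2 to 6 mm above the top plate's underside also holds the next plate down behind the front wall until the tip has passed it
- gate (a joint): sliding gate across the way out, m: 0 shut, 0.075 fully open (slides to the dispenser's +y; starts 0 to 6 mm open). Steel strip 60 mm wide, 6 mm thick, at x = 73 mm of the dispenser, 62 to 80 mm above the bench; friction about 1.2 N, stays where left. Shut it blocks the top plate; from 0.060 on the way is free
- gate_handle (a point): top centre of the wooden upright handle on the gate, 113 mm above the bench. The handle is 12 mm wide along the dispenser's y, 10 mm along its x, and stands 33 mm above the gate's steel strip; at joint 0 it is at x = 73, y = 20 mm of the dispenser
- plate_top: the top brass backplate: plain rectangular plate 120 x 50 x 12 mm with three dark screw holes, about 0.3 kg. Origin: centre of its underside; x along its length, y its width, z its thickness, upward. On the ledge its long sides overhang the ledge by 6 mm and it can be gripped across its 50 mm width
- plate_next: the second plate of the stack, same form and axes; its underside is 51.5 mm above the bench at first and about 63.5 mm once it has risen
- plate_bottom: the lowest plate of the stack, same form and axes; stays in the dispenser
- stand: sloped polishing rest fixed to the bench, base 170 (own x) x 100 mm (own y). Origin: centre of its underside; it slopes up towards its +x at 30 degrees
- deck: the rest's sloping steel face, 150 mm up the slope by 90 mm wide, slippery enough for a plate to slide down. Origin: middle of its lower edge, where it meets the lip, 32 mm above the bench, 65 mm to the stand's -x; own x runs up the slope, y across, z square off the face. The wooden lip at x = 0 stands 16 mm above the face. A plate settled lengthwise has its origin at x = 60, y about 0, z = 0 mm
- drip_dish: glass dish, 90 mm wide, 35 mm high, loose, leave alone; origin centre of underside
- polish_jar: jar of polish, 64 mm wide, 85 mm high, loose, leave alone; origin centre of underside
- candle_cup: brass candle cup, 68 mm wide, 70 mm high, loose, leave alone; origin centre of underside
Mind the look-alikes: they are no part of the job. Leave any grey or turquoise look-alike of the plate_top alone. What is shaped like the stand but black is not meant.

How it is judged:
By the outcome, as a careful person would: the job done as asked, in the order asked, and still so for the second after the job is handed in, with the robot touching nothing.
It also fails if it takes over 62 s, if anything falls off the work surface, if the arm or the gripper's body presses on something with over 40 N, if the wrist force passes 120 N, or if a joint passes its speed limit or range.

ROBOT

A 6-joint arm with a two-finger parallel gripper is mounted at the origin on the work surface. World frame = base frame: x ahead of the robot, y to its left, z up, the work surface at z = 0. Lengths are in m, angles in rad, forces in N, time in s.
With the tool pointing down it reaches from about 0.275 to 0.75 m from the base axis. Payload 10.2 kg.
Tool frame: the origin (TCP) lies on the centre line of the jaws, within the pads' length; the fingertips stand 22 mm ahead of it and the grasp point (between the pads) lies 3 mm ahead of it (env.finger_overhang is the distance from the TCP to the fingertips, in m); z points along the fingers, x is the direction in which the jaws open and shut, and the axes are right-handed (so a half turn about z gives the same grasp; the last joint's range is limited). The gripper opens to 88 mm and grips with 3 to 60 N. Pads are 18 mm wide; open, the fingers measure 123 mm over their backs; the gripper's body (75 mm by 187 mm) begins 45 mm behind the grasp point.
Start: joints at [0.883, 0.313, 1.498, -0, 1.331, -0.223], TCP at [0.235, 0.469, 0.261] pointing down, gripper open.
Joint ranges: [-2.94, 2.94], [-0.97, 2.17], [0.19, 2.56], [-1.23, 4.37], [0.02, 3.11], [-2.88, 2.88]. Speed limits (rad/s): [2.39, 2.39, 3.01, 3.14, 3.14, 3.14].

INTERFACE

Orientations are given as a rotation vector (axis times angle).
In Python, from workcell import env, imaging, workorder gives the robot as it stands.
- The arm moves only by the shell command python3 -m crank 'ROWS'. ROWS is text: rows parted by semicolons, each of 7 numbers parted by spaces: the shift along the tool's x, y, z normalised to -1 to 1, where 1 is 0.4 m, then the turn, a rotation vector about the tool's x, y, z normalised to -1 to 1, where 1 is pi rad, then the opening, from -1 (shut) to 1 (fully open), so that 0 is half open. In form: tx ty tz ax ay az fingers; .... A call has 1 to 10 rows; each row is the pose to reach, as a shift and turn from the pose measured when the call began, along the tool's axes at that moment, turning the shorter way round; what a row does not reach only later rows make up. A row lasts 1/12 s, in which the tool goes at most 41.7 mm and 7.16 degrees, less where a joint would pass 70% of its speed; a pose out of reach is approached as far as the arm can. A call with a number of a shift or a turn outside -1 to 1 is refused whole. A call with a gripper value outside its range is refused whole. The fingers move at their own pace and stop on an object; the grip force is fixed at half the most. Time passes only in rows, so rows that repeat a pose let the fingers close. It gives the time, the measured TCP pose, the force and the opening at its end, in the units of the state.
- env.read_state(): the state, without advancing time (a new reading comes with each control period).
- imaging.capture(name): name is "side" or "top"; returns the picture (420x560x3 uint8, blue, green, red); there is no depth.
- imaging.get_calibration(name): a dict with "fov_y" (degrees; the focal length in pixels is half the picture's height over the tangent of half this angle, whatever the lens; pixels are square), "cx", "cy" (the principal point, pixels), "k1" (the pictures are not rectified: a ray, as slopes to the right and down, at radius r is drawn at 1 + k1 r^2 times it, then the intrinsics apply), "rvec" (rotation vector, rad) and "tvec" (3), from world to camera coordinates, as OpenCV has them. Camera axes: x right, y down, z forward; pixel columns grow to the right and rows downward; lengths in m; the calibration is good to about 2 mm. A picture is of the moment at which its call begins. get_calibration takes no time and is no camera call.
- workorder.job_done(): hands the job in, once; it reports no verdict.
The state is a dict: "time": time; "joint_positions": joint angles; "joint_vel": joint speeds; "joint_efforts": joint torques, N m; "eef_pos": TCP position; "orientation": TCP orientation; "contact_force": force on the tool from outside, world axes, zero at the start; "moment": the same for the moment, N m; "finger_gap": opening from 0.0 (shut) to 1.0 (fully open).
Only numpy, scipy, OpenCV 4.12 (cv2) and the standard library are available. Lean on these libraries where they do the work, as an engineer would, in place of code of your own. Each camera call takes 0.05 s, during which the arm holds its last target.

## Working session

There is one attempt and no reset: what is moved stays moved. The work goes in short steps, Python scripts to look and compute and a shell command to move; the robot and the scene stay as the last step left them, time stands still between calls to the robot, and variables do not carry over. Pictures are saved under pics/ and viewed, and the job is handed in when it is done.

```bash
ls; mkdir -p pics; python3 - <<'E'
from workcell import env, imaging
import cv2
print(env.read_state(), env.finger_overhang)
for n in("side","top"):
    cv2.imwrite(f"pics/{n}0.png",imaging.capture(n)); print(imaging.get_calibration(n))
E
```

```text
pics
{'time': 0.0, 'joint_positions': array([ 8.82599368e-01,  3.13454916e-01,  1.49845129e+00,  1.05010278e-05,
        1.33102026e+00, -2.23384308e-01]), 'joint_vel': array([-0.00125749, -0.00101906, -0.00020267,  0.00050153, -0.00078767,
       -0.00038032]), 'joint_efforts': array([-2.94329138e-04, -4.02214372e+01, -2.52266407e+01,  6.94599934e-02,
        3.53838969e-02, -8.68462780e-05]), 'eef_pos': array([0.23518664, 0.46911875, 0.26015319]), 'orientation': array([ 2.67300236e+00,  1.64985063e+00, -1.98728055e-03]), 'contact_force': array([ 0.04762433, -0.24993338, -0.26224737]), 'moment': array([0.02967638, 0.02048003, 0.01590098]), 'finger_gap': 1.0036052864258098} 0.022
{'fov_y': 49.82178252806162, 'cx': 272.52215845151636, 'cy': 203.60969182379282, 'k1': 0.030885698199939887, 'rvec': array([ 2.26870059, -0.2727657 ,  0.10572591]), 'tvec': array([-0.59276713,  0.16145135,  1.19501467])}
{'fov_y': 45.31110233196965, 'cx': 280.7613606316025, 'cy': 217.30192024401444, 'k1': 0.012202026757327133, 'rvec': array([ 2.17149553, -2.12672717,  0.14052287]), 'tvec': array([-0.04744379,  0.60562257,  1.18868875])}
```

View pics/side0.png

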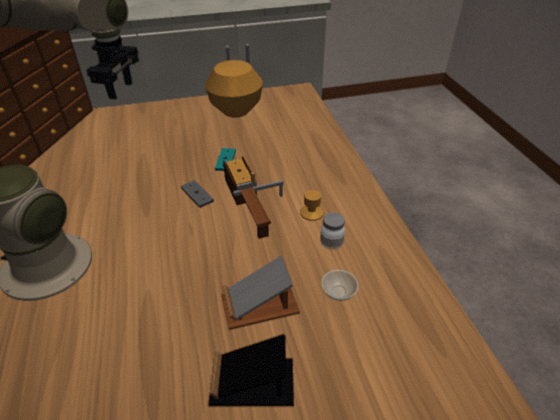

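View pics/top0.png

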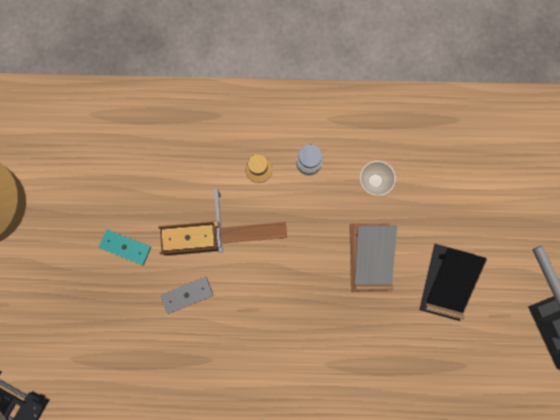

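```bash
cat > h.py <<'E'
import numpy as np, cv2
from scipy.spatial.transform import Rotation as R
from workcell import env, imaging
def cal(n):
    c=imaging.get_calibration(n); f=210/np.tan(np.radians(c['fov_y'])/2)
    return c,f,R.from_rotvec(c['rvec']).as_matrix(),np.array(c['tvec'])
def ray(n,u,v):
    c,f,Rm,t=cal(n)
    d=np.array([(u-c['cx'])/f,(v-c['cy'])/f]); s=d.copy()
    for _ in range(20): s=d/(1+c['k1']*(s@s))
    return -Rm.T@t, Rm.T@np.array([s[0],s[1],1.])
def onz(n,u,v,z):
    o,d=ray(n,u,v); return o+d*(z-o[2])/d[2]
def proj(n,p):
    c,f,Rm,t=cal(n); q=Rm@np.asarray(p,float)+t; s=q[:2]/q[2]; s=s*(1+c['k1']*(s@s))
    return np.array([c['cx']+f*s[0],c['cy']+f*s[1]])
def tri(u1,u2):
    (o1,d1),(o2,d2)=ray('side',*u1),ray('top',*u2)
    A=np.c_[d1,-d2]; k=np.linalg.lstsq(A,o2-o1,rcond=None)[0]
    a,b=o1+k[0]*d1,o2+k[1]*d2
    return (a+b)/2,np.linalg.norm(a-b)
def crop(n,x0,y0,w,h,s,name,img=None):
    im=imaging.capture(n) if img is None else img
    cv2.imwrite('pics/'+name,cv2.resize(im[y0:y0+h,x0:x0+w],None,fx=s,fy=s,interpolation=cv2.INTER_CUBIC))
E
python3 - <<'E'
from h import *
t=cv2.imread('pics/top0.png');s=cv2.imread('pics/side0.png')
crop('top',150,180,160,100,5,'c1.png',t)
crop('top',330,200,100,100,6,'c2.png',t)
crop('side',200,140,100,105,5,'c3.png',s)
crop('side',205,245,110,90,5,'c4.png',s)
E
```

```text
(no output)
```

View pics/c1.png

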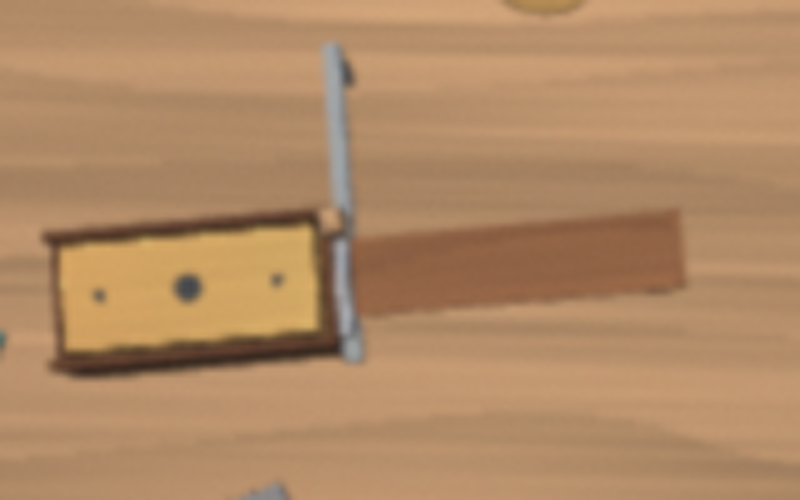

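View pics/c2.png

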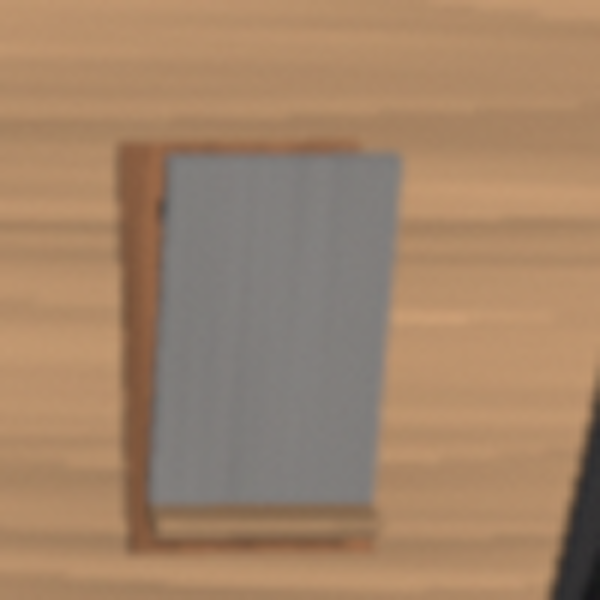

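View pics/c3.png

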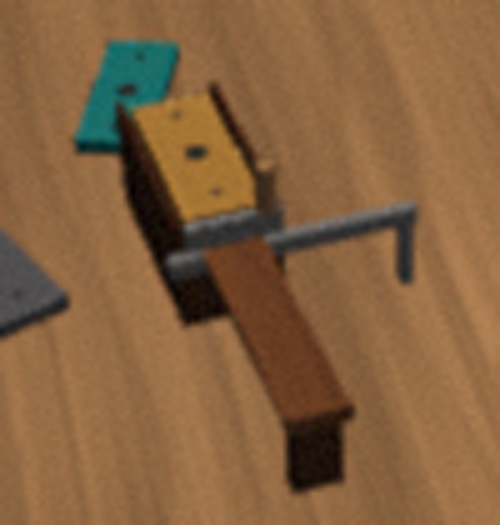

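View pics/c4.png

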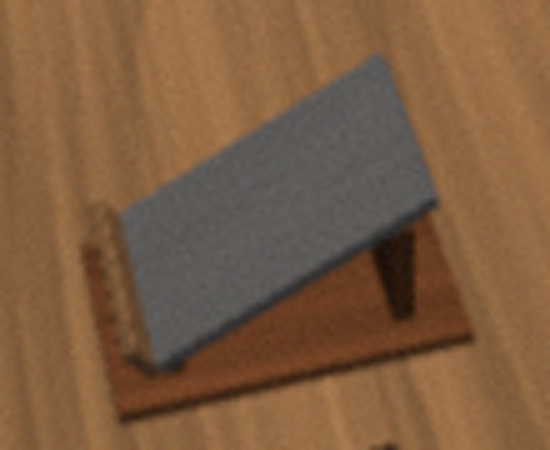

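```bash
python3 - <<'E'
from h import *
np.set_printoptions(precision=4,suppress=True)
print('holes',[onz('top',150+u/5,180+v/5,.0755) for u,v in((98,296),(187,287),(277,281))])
b=cv2.imread('pics/top0.png');hsv=cv2.cvtColor(b,cv2.COLOR_BGR2HSV)
print('plate blob'); m=cv2.inRange(hsv,(15,110,120),(28,255,255)); m[:225]=0;m[260:]=0;m[:,:155]=0;m[:,222:]=0
r=cv2.minAreaRect(cv2.findNonZero(m)); print(r,[onz('top',*p,.0755) for p in cv2.boxPoints(r)])
print('ledge end',[onz('top',150+u/5,180+v/5,.065) for u,v in((680,209),(687,288))])
print('ledge near',[onz('top',150+u/5,180+v/5,.06) for u,v in((358,240),(362,316))])
print('disp corners',[onz('top',150+u/5,180+v/5,.076) for u,v in((47,235),(318,211),(55,366),(338,350))])
print('handle',tri((253,172.6),(216.2,223.8)),onz('top',216.2,223.8,.113))
T=[(168,154),(402,154),(373,503),(150,503)]
S=[(380,57),(435,202),(155,365),(120,215)]
for t in T: print('T',t,onz('top',330+t[0]/6,200+t[1]/6,.1))
S=[S[0],S[1],S[2],S[3]]
for s,t in zip([S[0],S[1],S[2],S[3]],[T[0],T[1],T[2],T[3]]): print('deck',tri((205+s[0]/5,245+s[1]/5),(330+t[0]/6,200+t[1]/6)))
print('teapot',[(n,onz(n,*p,0)) for n,p in(('top',(5,200)),('side',(235,85)))])
print('lamp tri',tri((235,85),(0,200)))
for n,p,z in(('cup',(258,163),.07),('jar',(310,156),.085),('dish',(377,178),.035)): print(n,onz('top',*p,z))
E
```

```text
holes [array([0.5442, 0.2263, 0.0755]), array([0.5493, 0.1845, 0.0755]), array([0.5531, 0.1421, 0.0755])]
plate blob
((187.29269409179688, 237.36587524414062), (22.26380729675293, 52.32428741455078), 85.03025817871094) [array([0.569 , 0.2496, 0.0755]), array([0.5824, 0.1267, 0.0755]), array([0.5299, 0.1201, 0.0755]), array([0.5167, 0.2423, 0.0755])]
ledge end [array([ 0.5926, -0.0477,  0.065 ]), array([ 0.5547, -0.0518,  0.065 ])]
ledge near [array([0.5751, 0.1064, 0.06  ]), array([0.5386, 0.1032, 0.06  ])]
disp corners [array([0.5726, 0.2518, 0.076 ]), array([0.5867, 0.1239, 0.076 ]), array([0.5108, 0.2447, 0.076 ]), array([0.521 , 0.1119, 0.076 ])]
handle (array([0.5792, 0.1125, 0.1135]), np.float64(0.001392099013768551)) [0.5786 0.1126 0.113 ]
T (168, 154) [ 0.5826 -0.2146  0.1   ]
T (402, 154) [ 0.5844 -0.3049  0.1   ]
T (373, 503) [ 0.4506 -0.2925  0.1   ]
T (150, 503) [ 0.4487 -0.2078  0.1   ]
deck (array([ 0.5813, -0.2139,  0.1045]), np.float64(0.0014543210432694837))
deck (array([ 0.5834, -0.3037,  0.1049]), np.float64(0.0009117912175333955))
deck (array([ 0.4517, -0.3069,  0.0332]), np.float64(0.0011819181043870835))
deck (array([ 0.4499, -0.2176,  0.0315]), np.float64(0.001372675844285716))
teapot [('top', array([0.6419, 0.6648, 0.    ])), ('side', array([0.6557, 0.9023, 0.    ]))]
lamp tri (array([0.6148, 0.5895, 0.154 ]), np.float64(0.004549435696353841))
cup [0.7341 0.0229 0.07  ]
jar [ 0.75  -0.102  0.085]
dish [ 0.7105 -0.2713  0.035 ]
```

```bash
cat >> h.py <<'E'
np.set_printoptions(precision=4,suppress=True)
EX=np.array([.105,-.9945,0]);EX/=np.linalg.norm(EX);EY=np.array([-EX[1],EX[0],0]);D=np.array([.549,.184,0])
def dp(x,y,z): return D+EX*x+EY*y+np.array([0,0,z])
def dn(yaw):  # tool down with jaw axis yaw (deg)
    a=np.radians(yaw);x=np.array([np.cos(a),np.sin(a),0]);z=np.array([0,0,-1.]);return np.c_[x,np.cross(z,x),z]
YD=np.degrees(np.arctan2(EY[1],EY[0]))
def goal(p,Rm,s=None):
    s=s or env.read_state(); R0=R.from_rotvec(s['orientation']).as_matrix()
    d=R0.T@(np.asarray(p)-s['eef_pos']); w=R.from_matrix(R0.T@Rm).as_rotvec()
    print('row',np.round(d/.4,4),np.round(w/np.pi,4),'rows>=',max(np.linalg.norm(d)/.0417,np.degrees(np.linalg.norm(w))/7.16).round(1))
    return np.r_[d/.4,w/np.pi]
def st():
    s=env.read_state();print('t',round(s['time'],2),'p',s['eef_pos'],'o',s['orientation'],'F',s['contact_force'],'gap',round(s['finger_gap'],3));return s
E
python3 - <<'E'
from h import *
for a,b in(((235.2,163),(169.6,239.2)),((239.2,170.4),(187.4,237.4)),((243.4,178.2),(205.4,236.2))): print(tri(a,b))
print(YD, dp(73,0,0)if 0 else '')
goal([.579,.1125,.165],dn(YD))
E
```

```text
(array([0.5447, 0.2265, 0.0743]), np.float64(0.0006948619791272916))
(array([0.5497, 0.1845, 0.075 ]), np.float64(0.0007503930221861115))
(array([0.5541, 0.1419, 0.076 ]), np.float64(0.002190268052553677))
6.026999449723304 
row [-0.4115  1.168   0.2382] [0.0001 0.0004 0.3186] rows>= 12.1
```

In the top view the candidates are: brass plate inside the wooden dispenser (187,237), turquoise (125,247) and grey (187,295) look-alikes lying on the bench. The brass one fits, and crop c1 confirms it with three holes and the gate in front. For the rest, the steel deck on a brown base (373,256) fits, while the black one (453,282) does not (c2/c4 confirm).

```bash
python3 -m crank '-0.35 0.99 0.1 0 0 0.3186 0.3; -0.35 0.99 0.1 0 0 0.3186 0.3; -0.35 0.99 0.1 0 0 0.3186 0.3; -0.35 0.99 0.1 0 0 0.3186 0.3; -0.35 0.99 0.1 0 0 0.3186 0.3; -0.35 0.99 0.1 0 0 0.3186 0.3; -0.35 0.99 0.1 0 0 0.3186 0.3; -0.35 0.99 0.1 0 0 0.3186 0.3; -0.35 0.99 0.1 0 0 0.3186 0.3; -0.35 0.99 0.1 0 0 0.3186 0.3'; python3 - <<'E'
from h import *
goal([.579,.1125,.155],dn(YD))
E
```

```text
time: 0.93
eef_pos: [0.5237, 0.1685, 0.2204]
orientation: [3.137, 0.164, -0.002]
contact_force: [-0.0, 0.7, 0.7]
finger_gap: 0.65
row [0.123  0.1534 0.1634] [ 0.0002  0.0004 -0.0003] rows>= 2.5
```

```bash
python3 -m crank '0.123 0.1534 0.1634 0 0 0 0.3; 0.123 0.1534 0.1634 0 0 0 0.3; 0.123 0.1534 0.1634 0 0 0 0.3; 0.123 0.1534 0.1634 0 0 0 0.3; 0.123 0.1534 0.1634 0 0 0 0.3'; python3 - <<'E'
from h import *
st();t=imaging.capture('top');s=imaging.capture('side')
crop('top',150,140,160,120,5,'d1.png',t);crop('side',200,120,120,105,5,'d2.png',s)
E
```

```text
time: 1.35
eef_pos: [0.5787, 0.1122, 0.1543]
orientation: [3.137, 0.162, -0.005]
contact_force: [-0.8, 0.8, 0.8]
finger_gap: 0.652
t 1.35 p [0.5787 0.1122 0.1543] o [ 3.1369  0.1618 -0.0051] F [-0.7745  0.824   0.7777] gap 0.652
```

View pics/d1.png

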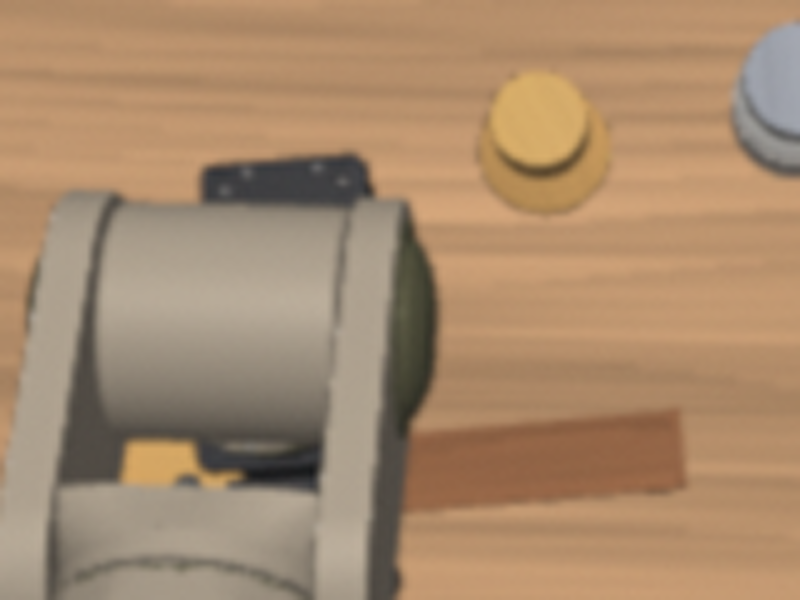

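View pics/d2.png

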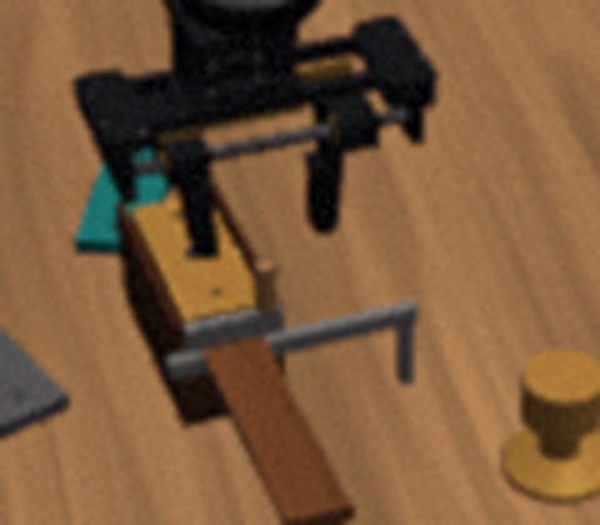

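The jaws straddle the handle, which is at about (265,265) in crop d2. I'll lower and grip.

```bash
python3 -m crank '0 0 0.08 0 0 0 0.3; 0 0 0.116 0 0 0 0.3; 0 0 0.116 0 0 0 0.3; 0 0 0.116 0 0 0 -1; 0 0 0.116 0 0 0 -1; 0 0 0.116 0 0 0 -1; 0 0 0.116 0 0 0 -1; 0 0 0.116 0 0 0 -1; 0 0 0.116 0 0 0 -1; 0 0 0.116 0 0 0 -1'; python3 - <<'E'
from h import *
s=st(); goal(dp(73,95,.108),dn(YD))
E
```

```text
time: 2.28
eef_pos: [0.5788, 0.1133, 0.1098]
orientation: [3.137, 0.165, 0.0]
contact_force: [0.0, 0.1, -0.5]
finger_gap: 0.145
t 2.28 p [0.5788 0.1133 0.1098] o [3.1366 0.1649 0.0002] F [ 0.0295  0.0706 -0.5215] gap 0.145
row [237.4725 182.28     0.1376] [ 0.0002 -0.     -0.    ] rows>= 2871.6
```

```bash
sed -i 's/return D+EX\*x+EY\*y/return D+EX*x\/1000+EY*y\/1000/' h.py; python3 -m crank '0.05 0 0 0 0 0 -1; 0.09 0 0 0 0 0 -1; 0.13 0 0 0 0 0 -1; 0.165 0 0 0 0 0 -1; 0.178 0 0 0 0 0 -1; 0.182 0 0 0 0 0 -1; 0.185 0 0 0 0 0 -1; 0.185 0 0 0 0 0 -1'; python3 - <<'E'
from h import *
s=st(); p=s['eef_pos']-D; print(p@EX,p@EY)
E
```

```text
time: 2.95
eef_pos: [0.6517, 0.1213, 0.1098]
orientation: [3.137, 0.165, -0.001]
contact_force: [-1.7, 2.7, 2.1]
finger_gap: 0.132
t 2.95 p [0.6517 0.1213 0.1098] o [ 3.1369  0.1652 -0.0014] F [-1.6822  2.6753  2.1114] gap 0.132
0.07315758207540236 0.09558758652482534
```

```bash
python3 -m crank '0.005 0 0 0 0 0 -1; 0.01 0 0 0 0 0 -1; 0.01 0 0 0 0 0 -1; 0.01 0 0 0 0 0 -1'; python3 - <<'E'
from h import *
s=st(); p=s['eef_pos']-D; print(p@EX,p@EY)
E
```

```text
time: 3.28
eef_pos: [0.6522, 0.1214, 0.1097]
orientation: [3.136, 0.166, -0.018]
contact_force: [-21.8, -1.5, 11.4]
finger_gap: 0.133
t 3.28 p [0.6522 0.1214 0.1097] o [ 3.1359  0.1661 -0.0177] F [-21.8146  -1.5099  11.4093] gap 0.133
0.07310020639891712 0.0960524676613774
```

Hitting the end stop (22 N) shows the gate is fully open. I'll release, lift, and check.

```bash
python3 -m crank '-0.005 0 0 0 0 0 0; -0.005 0 0 0 0 0 0; -0.005 0 0 0 0 0 0; -0.005 0 0 0 0 0 0; -0.005 0 -0.1 0 0 0 0; -0.005 0 -0.2 0 0 0 0; -0.005 0 -0.2 0 0 0 0'; python3 - <<'E'
from h import *
s=st(); print(dp(-95,0,.12)); goal(dp(-92,0,.16),dn(YD))
t=imaging.capture('top')
crop('side',200,120,120,105,5,'e2.png')
E
```

```text
time: 3.87
eef_pos: [0.6538, 0.1213, 0.1981]
orientation: [3.135, 0.166, 0.003]
contact_force: [-0.2, 0.1, 1.4]
finger_gap: 0.502
t 3.87 p [0.6538 0.1213 0.1981] o [3.1353 0.166  0.0035] F [-0.1834  0.1412  1.4432] gap 0.502
[0.539  0.2785 0.12  ]
row [-0.244  -0.4137  0.0938] [ 0.0006 -0.0007  0.0002] rows>= 4.7
```

View pics/e2.png

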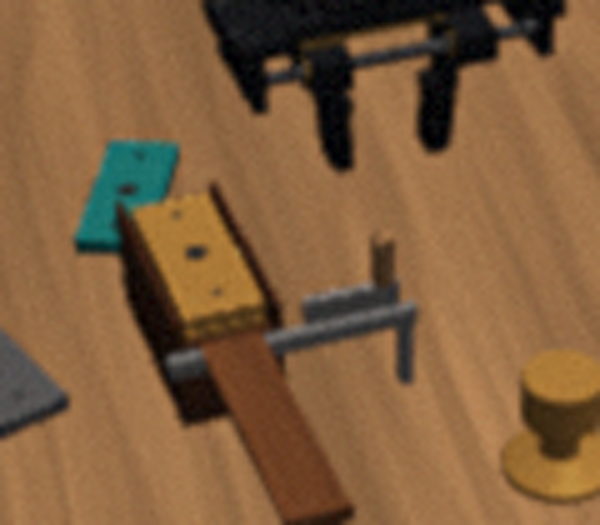

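The picture shows the gate fully clear of the way out: strip at crop e2 (350,298), handle at (383,250). Next I'll move behind the rear wall with the fingers shut.

```bash
python3 -m crank '-0.244 -0.4137 0.07 0 0 0 -1; -0.244 -0.4137 0.07 0 0 0 -1; -0.244 -0.4137 0.07 0 0 0 -1; -0.244 -0.4137 0.07 0 0 0 -1; -0.244 -0.4137 0.07 0 0 0 -1; -0.244 -0.4137 0.07 0 0 0 -1; -0.244 -0.4137 0.07 0 0 0 -1; -0.244 -0.4137 0.07 0 0 0 -1'; python3 - <<'E'
from h import *
goal(dp(-86,0.5,.0897),dn(YD))
E
```

```text
time: 4.63
eef_pos: [0.5375, 0.2747, 0.1631]
orientation: [3.135, 0.165, -0.013]
contact_force: [-0.5, -0.0, -0.3]
finger_gap: 0.011
row [0.0076 0.0133 0.1834] [0.0005 0.0026 0.    ] rows>= 1.8
```

```bash
python3 -m crank '0.0076 0.0133 0.08 0 0.0026 0 -1; 0.0076 0.0133 0.15 0 0.0026 0 -1; 0.0076 0.0133 0.1834 0 0.0026 0 -1; 0.0076 0.0133 0.1834 0 0.0026 0 -1; 0.0076 0.0133 0.1834 0 0.0026 0 -1'; python3 - <<'E'
from h import *
s=st();goal(dp(-86,0.5,.0895),dn(YD)); p=s['eef_pos']-D; print(p@EX,p@EY)
crop('side',200,120,120,105,5,'f2.png')
E
```

```text
time: 5.05
eef_pos: [0.5412, 0.2685, 0.0895]
orientation: [3.136, 0.163, -0.001]
contact_force: [-0.2, 1.1, 0.9]
finger_gap: 0.0
t 5.05 p [0.5412 0.2685 0.0895] o [ 3.1356  0.1627 -0.001 ] F [-0.2348  1.0743  0.9177] gap 0.0
row [-0.0015 -0.0029 -0.    ] [ 0.0006  0.0002 -0.0005] rows>= 0.0
-0.08485699022649812 0.0010991382660419148
```

View pics/f2.png

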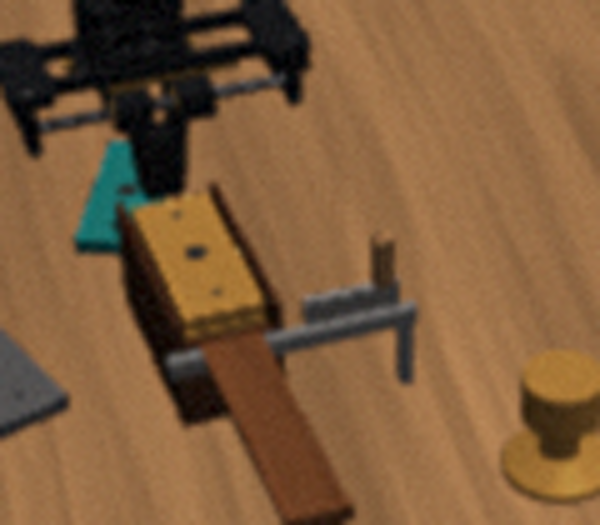

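```bash
python3 -m crank '0 0.015 0 0 0 0 -1; 0 0.03 0 0 0 0 -1; 0 0.045 0 0 0 0 -1; 0 0.06 0 0 0 0 -1; 0 0.075 0 0 0 0 -1; 0 0.09 0 0 0 0 -1'; python3 - <<'E'
from h import *
s=st();p=s['eef_pos']-D; print(p@EX,p@EY)
crop('side',200,120,120,105,5,'g2.png')
E
```

```text
time: 5.6
eef_pos: [0.5454, 0.2325, 0.0908]
orientation: [3.136, 0.163, 0.003]
contact_force: [-0.6, 2.3, 0.8]
finger_gap: 0.006
t 5.6 p [0.5454 0.2325 0.0908] o [3.1363 0.1631 0.0026] F [-0.5911  2.3376  0.7666] gap 0.006
-0.048621922697202835 0.0014877604123005735
```

View pics/g2.png

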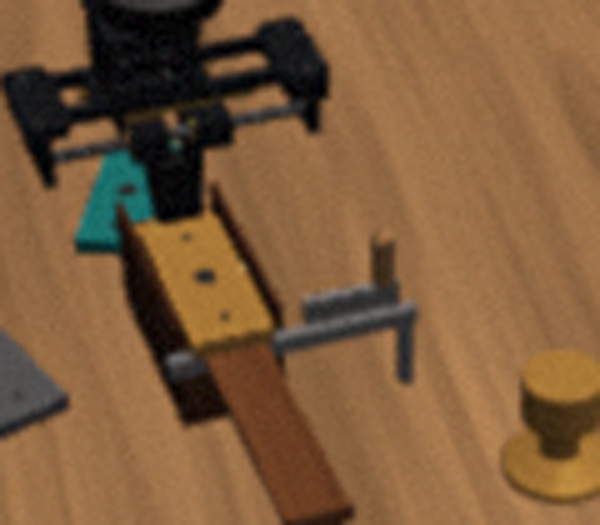

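```bash
python3 -m crank '0 0.02 0.002 0 0 0 -1; 0 0.04 0.002 0 0 0 -1; 0 0.06 0.002 0 0 0 -1; 0 0.08 0.002 0 0 0 -1; 0 0.1 0.002 0 0 0 -1; 0 0.12 0.002 0 0 0 -1; 0 0.14 0.002 0 0 0 -1; 0 0.16 0.002 0 0 0 -1; 0 0.18 0.002 0 0 0 -1; 0 0.2 0.002 0 0 0 -1'; python3 - <<'E'
from h import *
s=st();p=s['eef_pos']-D; print(p@EX,p@EY);goal(dp(82,0.5,.0895),dn(YD))
crop('side',200,120,120,105,5,'g3.png')
E
```

```text
time: 6.48
eef_pos: [0.5539, 0.1512, 0.0901]
orientation: [3.136, 0.162, 0.002]
contact_force: [0.3, 3.2, 1.5]
finger_gap: 0.007
t 6.48 p [0.5539 0.1512 0.0901] o [3.1359 0.162  0.0024] F [0.2779 3.1582 1.4778] gap 0.007
0.0330829355317373 0.0014203068085062004
row [-0.0021  0.1223  0.0018] [ 0.0005 -0.0005 -0.0006] rows>= 1.2
```

View pics/g3.png

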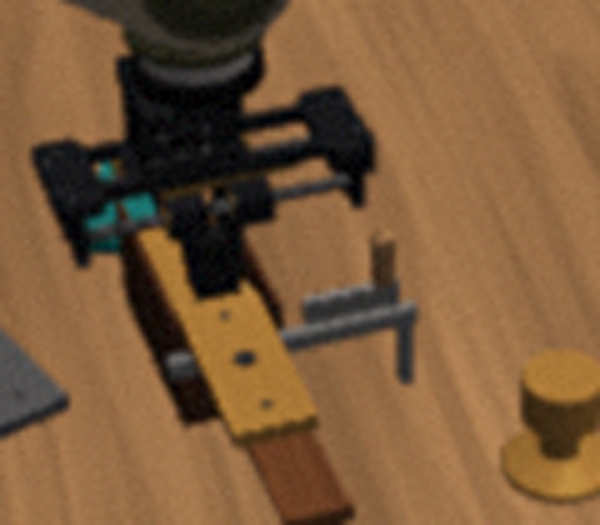

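```bash
python3 -m crank '-0.001 0.02 0.0015 0 0 0 -1; -0.001 0.04 0.0015 0 0 0 -1; -0.002 0.06 0.0015 0 0 0 -1; -0.002 0.08 0.0015 0 0 0 -1; -0.002 0.1 0.0015 0 0 0 -1; -0.002 0.115 0.0015 0 0 0 -1; -0.002 0.123 0.0015 0 0 0 -1; -0.002 0.1275 0.0015 0 0 0 -1; -0.002 0.1275 0.0015 0 0 0 -1; -0.002 0.1275 0.0015 0 0 0 -1'; python3 - <<'E'
from h import *
s=st();p=s['eef_pos']-D; print(p@EX,p@EY)
crop('side',200,120,120,105,5,'g4.png')
E
```

```text
time: 7.37
eef_pos: [0.5585, 0.099, 0.0895]
orientation: [3.135, 0.161, 0.002]
contact_force: [0.4, 1.3, -0.5]
finger_gap: 0.004
t 7.37 p [0.5585 0.099  0.0895] o [3.1347 0.1611 0.002 ] F [ 0.3654  1.2532 -0.4659] gap 0.004
0.08553377373317796 0.0005383279689072187
```

View pics/g4.png

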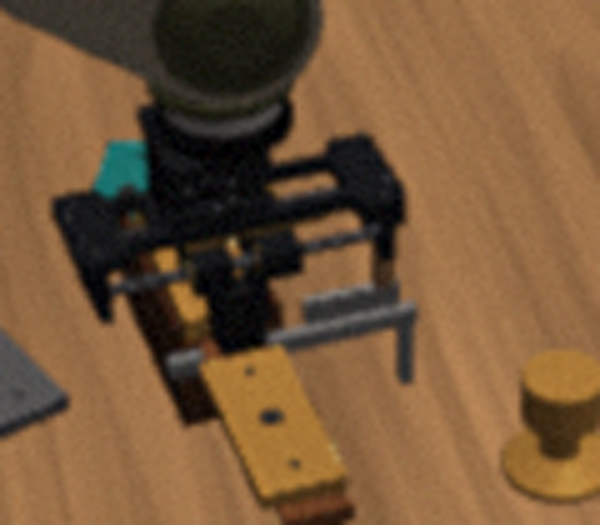

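The plate is on the ledge, just in front of the tip, at crop (270,420). I'll let go by backing off a touch and lifting.

```bash
python3 -m crank '0 -0.004 -0.02 0 0 0 -1; 0 -0.004 -0.1 0 0 0 -1; 0 -0.004 -0.2 0 0 0 -1; 0 -0.2 -0.25 0 0 0 0.6; 0 -0.3 -0.25 0 0 0 0.6; 0 -0.3 -0.25 0 0 0 0.6; 0 -0.3 -0.25 0 0 0 0.6; 0 -0.3 -0.25 0 0 0 0.6'; python3 - <<'E'
from h import *
s=st()
t=imaging.capture('top'); a=imaging.capture('side'); cv2.imwrite('pics/t1.png',t);cv2.imwrite('pics/s1.png',a)
crop('side',200,120,120,105,5,'i2.png',a);crop('top',150,170,160,100,5,'i1.png',t)
E
```

```text
time: 8.08
eef_pos: [0.5456, 0.2203, 0.1898]
orientation: [3.134, 0.166, 0.003]
contact_force: [-0.1, -0.0, 0.0]
finger_gap: 0.359
t 8.08 p [0.5456 0.2203 0.1898] o [3.1343 0.1663 0.0032] F [-0.1233 -0.0131  0.011 ] gap 0.359
```

View pics/i2.png

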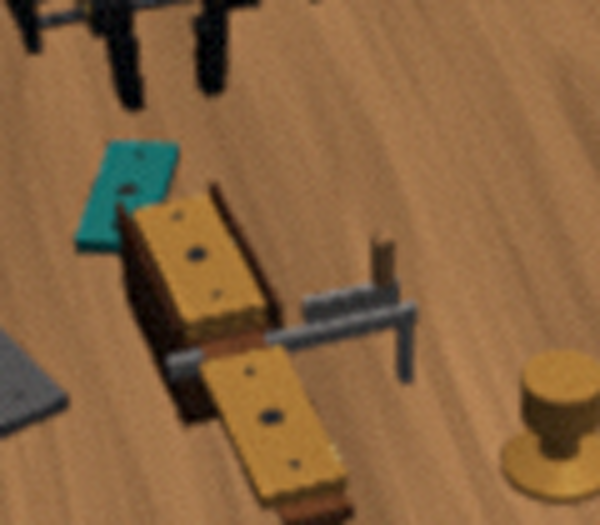

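View pics/i1.png

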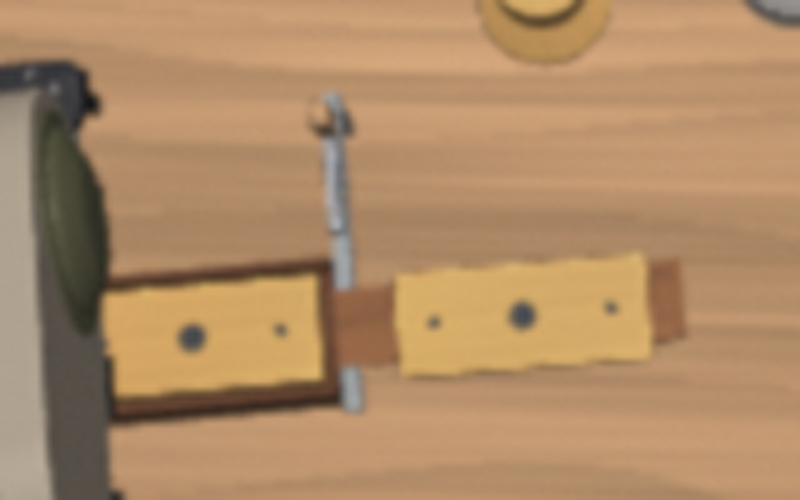

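The taken plate lies flat on the ledge (top crop centre hole (522,315)) and is clear of the gateway. The next plate has risen into place (192,338). Now I'll measure the plate for the grasp.

```bash
python3 - <<'E'
from h import *
P=[onz('top',150+u/5,170+v/5,.072) for u,v in((434,321),(522,315),(611,308))]
print(P, tri((200+271/5,120+417/5),(150+522/5,170+315/5)))
t=cv2.imread('pics/t1.png');m=cv2.inRange(cv2.cvtColor(t,cv2.COLOR_BGR2HSV),(15,110,120),(28,255,255));m[:215]=0;m[250:]=0;m[:,:226]=0;m[:,285:]=0
r=cv2.minAreaRect(cv2.findNonZero(m));c=np.array([onz('top',*p,.072) for p in cv2.boxPoints(r)]);print(r,c,c.mean(0))
d=P[2]-P[0];yaw=np.degrees(np.arctan2(d[0],-d[1]));print('yaw jaw',yaw)
c=P[1];c=(c+np.array([0,0,0]))
goal([P[1][0],P[1][1],.16],dn(yaw)); print([onz('top',150+u/5,170+v/5,.0755) for u,v in((192,338),(280,330))])
E
```

```text
[array([0.5597, 0.0684, 0.072 ]), array([0.5634, 0.0267, 0.072 ]), array([ 0.5676, -0.0154,  0.072 ])] (array([0.5638, 0.0267, 0.0717]), np.float64(0.0006704077320891186))
((253.9029083251953, 232.7382049560547), (22.77885627746582, 51.84682846069336), 85.60128784179688) [[ 0.5851  0.0921  0.072 ]
 [ 0.5971 -0.0306  0.072 ]
 [ 0.543  -0.0359  0.072 ]
 [ 0.5311  0.086   0.072 ]] [0.5641 0.0279 0.072 ]
yaw jaw 5.407579988049938
row [-0.006   0.4803  0.0746] [ 0.001  -0.0003  0.0026] rows>= 4.7
[array([0.5489, 0.1821, 0.0755]), array([0.5536, 0.1407, 0.0755])]
```

```bash
python3 -m crank '-0.006 0.4803 0.05 0.001 0 0.0026 1; -0.006 0.4803 0.05 0.001 0 0.0026 1; -0.006 0.4803 0.05 0.001 0 0.0026 1; -0.006 0.4803 0.05 0.001 0 0.0026 1; -0.006 0.4803 0.05 0.001 0 0.0026 1; -0.006 0.4803 0.05 0.001 0 0.0026 1; -0.006 0.4803 0.05 0.001 0 0.0026 1;-0.006 0.4803 0.05 0.001 0 0.0026 1;-0.006 0.4803 0.05 0.001 0 0.0026 1'; python3 - <<'E'
from h import *
st();goal([.5635,.027,.0835],dn(5.6))
crop('side',200,120,120,105,5,'j2.png')
E
```

```text
time: 8.93
eef_pos: [0.5633, 0.0275, 0.17]
orientation: [-3.138, -0.15, -0.002]
contact_force: [0.3, 0.6, 0.7]
finger_gap: 0.998
t 8.93 p [0.5633 0.0275 0.17  ] o [-3.1379 -0.1496 -0.0016] F [0.2789 0.6494 0.6838] gap 0.998
row [0.0003 0.0013 0.2162] [-0.     -0.0003 -0.0008] rows>= 2.1
```

View pics/j2.png

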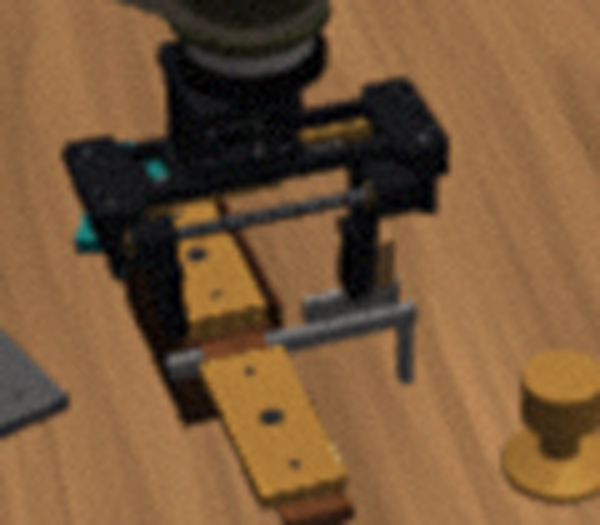

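Positioned above the plate. I'll lower and grip.

```bash
python3 -m crank '0 0.001 0.1 0 0 0 1; 0 0.001 0.18 0 0 0 1; 0 0.001 0.216 0 0 0 1; 0 0.001 0.216 0 0 0 1; 0 0.001 0.216 0 0 0 -1; 0 0.001 0.216 0 0 0 -1; 0 0.001 0.216 0 0 0 -1; 0 0.001 0.216 0 0 0 -1; 0 0.001 0.216 0 0 0 -1; 0 0.001 0.216 0 0 0 -1'; python3 - <<'E'
from h import *
st()
E
```

```text
time: 9.82
eef_pos: [0.5636, 0.0273, 0.0841]
orientation: [3.138, 0.15, 0.003]
contact_force: [-0.7, -0.3, 1.4]
finger_gap: 0.569
t 9.82 p [0.5636 0.0273 0.0841] o [3.1379 0.1503 0.0029] F [-0.7391 -0.3059  1.3752] gap 0.569
```

```bash
cat >> h.py <<'E'
SY=np.radians(1.3); DO=np.array([.451,-.262,.032])
sx=np.array([np.cos(SY),np.sin(SY),0]);sy=np.array([-np.sin(SY),np.cos(SY),0]);c3,s3=np.cos(np.pi/6),.5
dx=sx*c3+np.array([0,0,s3]); nn=-sx*s3+np.array([0,0,c3])
RS=np.c_[-sy,np.cross(-nn,-sy),-nn]
def deck(x,y,z): return DO+dx*x/1000+sy*y/1000+nn*z/1000
E
python3 -m crank '0 0 -0.1 0 0 0 -1; 0 0 -0.2 0 0 0 -1; 0 0 -0.3 0 0 0 -1; 0 0 -0.3 0 0 0 -1; 0 0 -0.3 0 0 0 -1'; python3 - <<'E'
from h import *
st();goal(deck(68,0,24.1+70),RS)
print(deck(68,0,94))
crop('side',200,100,140,105,5,'k2.png')
E
```

```text
time: 10.23
eef_pos: [0.5638, 0.0272, 0.2057]
orientation: [3.137, 0.15, 0.008]
contact_force: [-0.3, 0.0, -5.3]
finger_gap: 0.563
t 10.23 p [0.5638 0.0272 0.2057] o [3.1372 0.1503 0.0083] F [-0.2732  0.0371 -5.3043] gap 0.563
row [-0.3211  0.6947  0.1444] [0.1259 0.1351 0.5104] rows>= 13.6
[ 0.4629 -0.2617  0.1474]
```

View pics/k2.png

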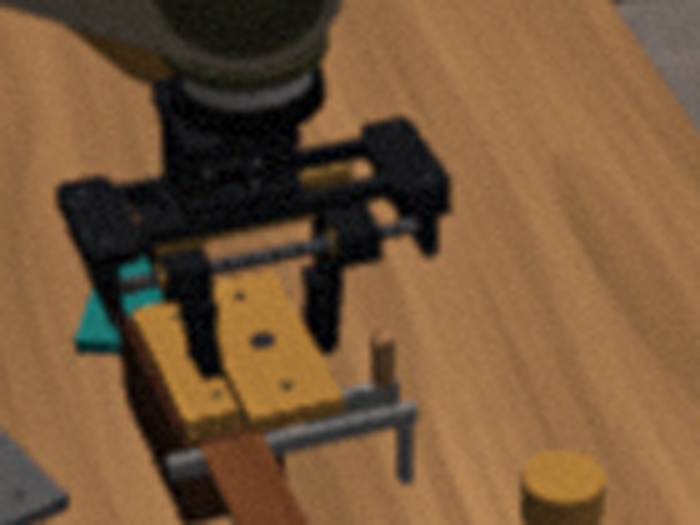

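```bash
python3 -m crank '-0.32 0.69 0 0.126 0.135 0.51 -1; -0.32 0.69 0 0.126 0.135 0.51 -1; -0.32 0.69 0 0.126 0.135 0.51 -1; -0.32 0.69 0 0.126 0.135 0.51 -1; -0.32 0.69 0 0.126 0.135 0.51 -1; -0.32 0.69 0 0.126 0.135 0.51 -1; -0.32 0.69 0 0.126 0.135 0.51 -1; -0.32 0.69 0 0.126 0.135 0.51 -1; -0.32 0.69 0 0.126 0.135 0.51 -1; -0.32 0.69 0 0.126 0.135 0.51 -1'; python3 - <<'E'
from h import *
s=st();print(s['joint_positions']);goal(deck(68,0,24.1+70),RS)
E
```

```text
time: 11.12
eef_pos: [0.4606, -0.2604, 0.201]
orientation: [-2.403, 1.484, -0.398]
contact_force: [0.3, -0.4, -3.8]
finger_gap: 0.564
t 11.12 p [ 0.4606 -0.2604  0.201 ] o [-2.4034  1.4837 -0.3978] F [ 0.2578 -0.3797 -3.8319] gap 0.564
[-0.8959  0.2732  1.7682  0.4452  0.9767 -0.019 ]
row [-0.0056  0.048   0.125 ] [0.0351 0.0369 0.1328] rows>= 3.6
```

```bash
python3 -m crank '-0.0056 0.048 0.06 0.0351 0.0369 0.1328 -1; -0.0056 0.048 0.06 0.0351 0.0369 0.1328 -1; -0.0056 0.048 0.1 0.0351 0.0369 0.1328 -1; -0.0056 0.048 0.125 0.0351 0.0369 0.1328 -1; -0.0056 0.048 0.125 0.0351 0.0369 0.1328 -1; -0.0056 0.048 0.125 0.0351 0.0369 0.1328 -1'; python3 - <<'E'
from h import *
s=st();print(s['joint_positions']);goal(deck(68,0,24.1+4),RS)
t=imaging.capture('top'); a=imaging.capture('side'); cv2.imwrite('pics/t2.png',t);cv2.imwrite('pics/s2.png',a)
crop('side',180,200,160,120,5,'l2.png',a);crop('top',310,180,130,120,5,'l1.png',t)
E
```

```text
time: 11.62
eef_pos: [0.4622, -0.2609, 0.1459]
orientation: [-1.949, 1.902, -0.504]
contact_force: [-0.4, -0.9, -2.7]
finger_gap: 0.563
t 11.62 p [ 0.4622 -0.2609  0.1459] o [-1.9495  1.9016 -0.5038] F [-0.386  -0.875  -2.7086] gap 0.563
[-0.9152  0.3127  1.9267  0.678   0.6975  0.1465]
row [ 0.0027 -0.0039  0.1624] [0.001  0.0011 0.0004] rows>= 1.6
```

View pics/l2.png

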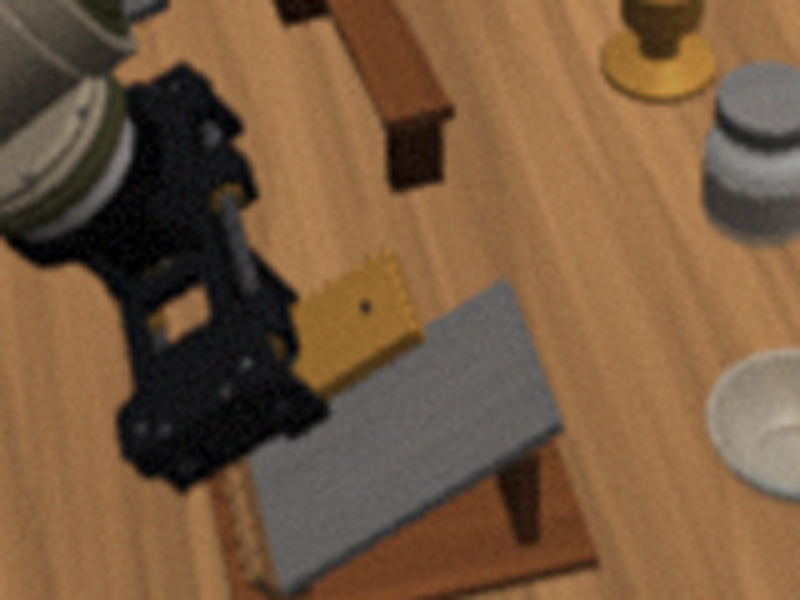

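View pics/l1.png

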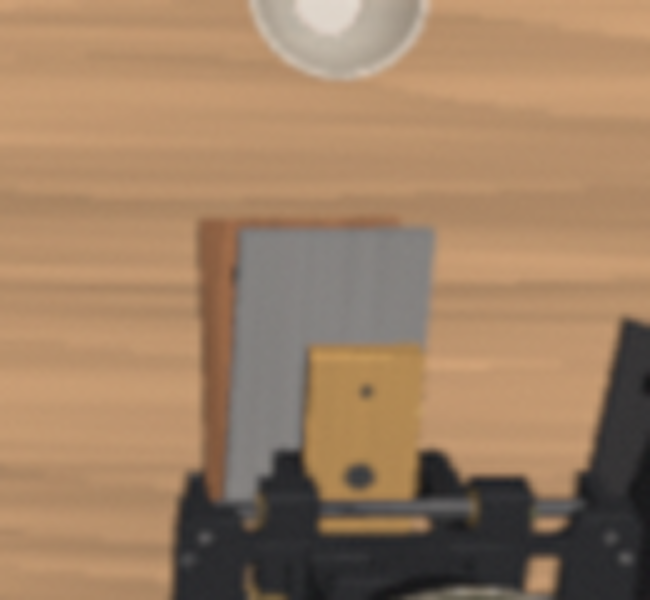

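```bash
python3 -m crank '0.0027 -0.004 0.05 0.001 0.001 0 -1; 0.0027 -0.004 0.1 0.001 0.001 0 -1; 0.0027 -0.004 0.14 0.001 0.001 0 -1; 0.0027 -0.004 0.16 0.001 0.001 0 -1; 0.0027 -0.004 0.162 0.001 0.001 0 -1; 0.0027 -0.004 0.162 0.001 0.001 0 -1'; python3 - <<'E'
from h import *
s=st();goal(deck(68,0,24.1),RS)
a=imaging.capture('side'); 
crop('side',180,200,160,120,5,'m2.png',a)
E
```

```text
time: 12.22
eef_pos: [0.4966, -0.2622, 0.0924]
orientation: [-1.949, 1.9, -0.515]
contact_force: [-0.8, 0.4, -3.3]
finger_gap: 0.567
t 12.22 p [ 0.4966 -0.2622  0.0924] o [-1.9487  1.8999 -0.5147] F [-0.7763  0.4033 -3.2524] gap 0.567
row [-0.0031  0.0041  0.0135] [-0.0007 -0.0007  0.001 ] rows>= 0.1
```

View pics/m2.png

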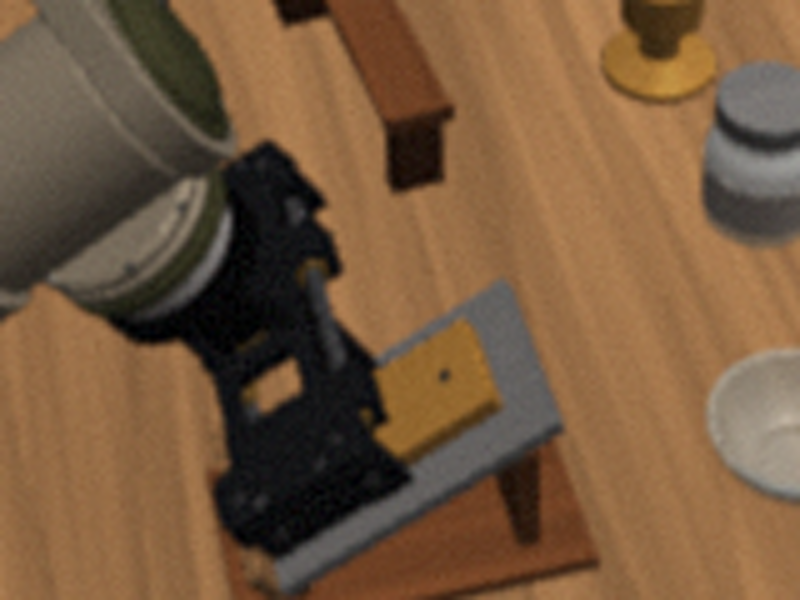

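```bash
python3 -m crank '0 0.004 0.005 0 0 0 -1; 0 0.004 0.009 0 0 0 -1; 0 0.004 0.011 0 0 0 -1; 0 0.004 0.011 0 0 0 -1'; python3 - <<'E'
from h import *
s=st();goal(deck(68,0,24.1),RS)
E
```

```text
time: 12.6
eef_pos: [0.4973, -0.2624, 0.0883]
orientation: [-1.948, 1.9, -0.516]
contact_force: [-0.6, -0.2, -3.9]
finger_gap: 0.56
t 12.6 p [ 0.4973 -0.2624  0.0883] o [-1.9483  1.9001 -0.5163] F [-0.6114 -0.2015 -3.9289] gap 0.56
row [-0.0037  0.0007  0.0038] [-0.0009 -0.0009  0.001 ] rows>= 0.1
```

```bash
python3 -m crank '0 0 0.002 0 0 0 -1; 0 0 0.004 0 0 0 -1; 0 0 0.004 0 0 0 -1; 0 0 0.004 0 0 0 -1'; python3 - <<'E'
from h import *
s=st();goal(deck(68,0,24.1),RS)
E
```

```text
time: 12.93
eef_pos: [0.4981, -0.2625, 0.0873]
orientation: [-1.948, 1.9, -0.517]
contact_force: [-5.8, 0.9, 3.0]
finger_gap: 0.563
t 12.93 p [ 0.4981 -0.2625  0.0873] o [-1.9484  1.8998 -0.5168] F [-5.8066  0.8809  2.9949] gap 0.563
row [-0.004   0.001   0.0007] [-0.001  -0.001   0.0011] rows>= 0.0
```

Contact with the deck (about 8 N along its normal). I'll release, wait for the plate to slide down, then retract along the normal.

```bash
python3 -m crank '0 0 -0.002 0 0 0 -1; 0 0 -0.002 0 0 0 0.4; 0 0 -0.002 0 0 0 0.4; 0 0 -0.002 0 0 0 0.6; 0 0 -0.002 0 0 0 0.6; 0 0 -0.05 0 0 0 0.6; 0 0 -0.15 0 0 0 0.6; 0 0 -0.3 0 0 0 0.6; 0 0 -0.3 0 0 0 0.6'; python3 - <<'E'
from h import *
s=st()
t=imaging.capture('top'); a=imaging.capture('side'); cv2.imwrite('pics/t3.png',t);cv2.imwrite('pics/s3.png',a)
crop('side',180,200,160,120,5,'n2.png',a);crop('top',310,180,130,120,5,'n1.png',t)
E
```

```text
time: 13.68
eef_pos: [0.4369, -0.2641, 0.1946]
orientation: [-1.949, 1.899, -0.523]
contact_force: [0.2, -1.3, 0.0]
finger_gap: 0.799
t 13.68 p [ 0.4369 -0.2641  0.1946] o [-1.9489  1.8995 -0.5225] F [ 0.2373 -1.2568  0.0307] gap 0.799
```

View pics/n2.png

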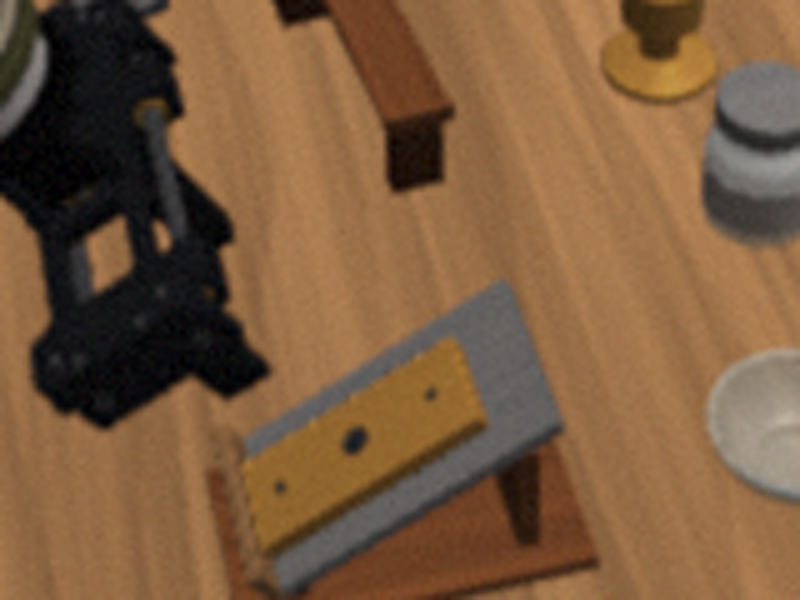

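View pics/n1.png

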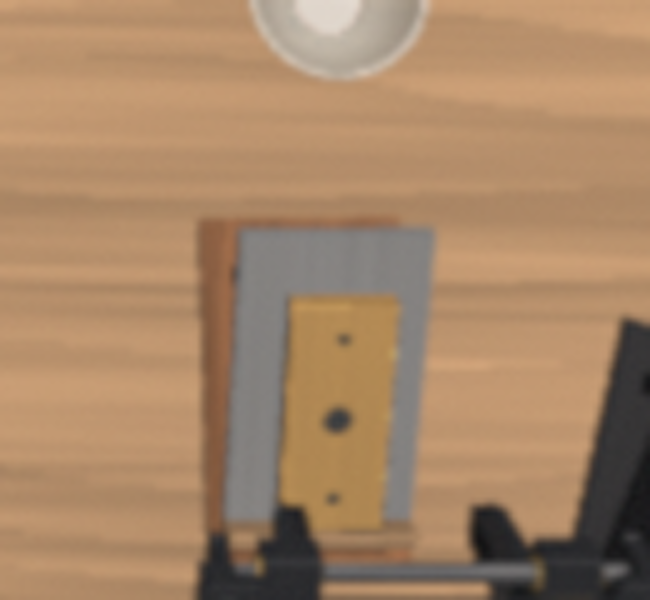

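The plate lies lengthwise with its short end against the lip (holes in side crop at (281,487), (355,440) and (431,394)). I'll check that numerically and work out the return.

```bash
python3 - <<'E'
from h import *
for a,b in(((281,487),(333,498)),((355,440),(338,420)),((431,394),(344,340))):
    p,e=tri((180+a[0]/5,200+a[1]/5),(310+b[0]/5,180+b[1]/5)); q=p-DO; print(q@dx,q@sy,q@nn,e)
goal(dp(73.2,95.5,.20),dn(YD))
E
```

```text
0.018722870181493018 -0.0040546035303018185 0.013291610133942077 0.0010520365316987496
0.060542125080388434 -0.0034560859885778886 0.013748511633614315 0.0009502287471279622
0.10220504444536704 -0.0033819872425851585 0.013617420470210398 0.0012299384073529132
row [-0.9519 -0.4926  0.2608] [-0.1256 -0.1413 -0.5119] rows>= 13.7
```

```bash
python3 -m crank '-0.95 -0.49 0.26 -0.1256 -0.1413 -0.5119 0; -0.95 -0.49 0.26 -0.1256 -0.1413 -0.5119 0; -0.95 -0.49 0.26 -0.1256 -0.1413 -0.5119 0; -0.95 -0.49 0.26 -0.1256 -0.1413 -0.5119 0; -0.95 -0.49 0.26 -0.1256 -0.1413 -0.5119 0; -0.95 -0.49 0.26 -0.1256 -0.1413 -0.5119 0; -0.95 -0.49 0.26 -0.1256 -0.1413 -0.5119 0; -0.95 -0.49 0.26 -0.1256 -0.1413 -0.5119 0; -0.95 -0.49 0.26 -0.1256 -0.1413 -0.5119 0; -0.95 -0.49 0.26 -0.1256 -0.1413 -0.5119 0'; python3 - <<'E'
from h import *
st();goal(dp(73.2,95.5,.18),dn(YD))
E
```

```text
time: 14.62
eef_pos: [0.6403, 0.1037, 0.1975]
orientation: [-2.986, 0.488, -0.165]
contact_force: [-0.1, -1.7, 0.4]
finger_gap: 0.499
t 14.62 p [0.6403 0.1037 0.1975] o [-2.9861  0.4882 -0.1645] F [-0.1362 -1.677   0.3896] gap 0.499
row [ 0.0086 -0.0446  0.0508] [-0.0338 -0.0366 -0.1364] rows>= 3.7
```

```bash
python3 -m crank '0.0086 -0.0446 0.04 -0.0338 -0.0366 -0.1364 0; 0.0086 -0.0446 0.05 -0.0338 -0.0366 -0.1364 0; 0.0086 -0.0446 0.05 -0.0338 -0.0366 -0.1364 0; 0.0086 -0.0446 0.05 -0.0338 -0.0366 -0.1364 0; 0.0086 -0.0446 0.05 -0.0338 -0.0366 -0.1364 0; 0.0086 -0.0446 0.05 -0.0338 -0.0366 -0.1364 0'; python3 - <<'E'
from h import *
st();goal(dp(73.2,95.5,.1085),dn(YD))
crop('side',200,100,140,105,5,'o2.png')
E
```

```text
time: 15.12
eef_pos: [0.6516, 0.122, 0.1786]
orientation: [-3.136, -0.163, 0.002]
contact_force: [0.1, 0.3, 0.9]
finger_gap: 0.501
t 15.12 p [0.6516 0.122  0.1786] o [-3.1361 -0.1629  0.0017] F [0.077  0.3098 0.9162] gap 0.501
row [0.0001 0.0021 0.1751] [-0.0004  0.0003 -0.0004] rows>= 1.7
```

View pics/o2.png

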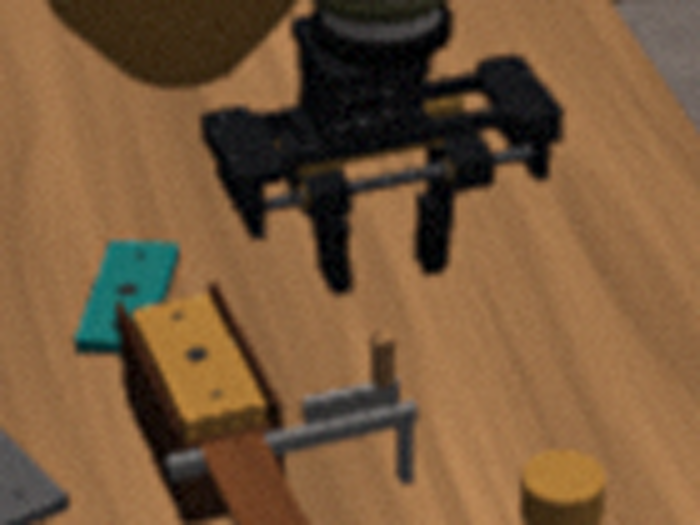

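```bash
python3 -m crank '0 0.002 0.08 0 0 0 0; 0 0.002 0.15 0 0 0 0; 0 0.002 0.175 0 0 0 0; 0 0.002 0.175 0 0 0 0; 0 0.002 0.175 0 0 0 -1; 0 0.002 0.175 0 0 0 -1; 0 0.002 0.175 0 0 0 -1; 0 0.002 0.175 0 0 0 -1; 0 0.002 0.175 0 0 0 -1'; python3 - <<'E'
from h import *
s=st();goal(dp(73.2,20.5,.1085),dn(YD))
E
```

```text
time: 15.92
eef_pos: [0.6518, 0.1209, 0.11]
orientation: [-3.136, -0.162, -0.001]
contact_force: [-2.0, -0.9, 0.2]
finger_gap: 0.144
t 15.92 p [0.6518 0.1209 0.11  ] o [-3.1362 -0.1616 -0.0012] F [-2.0127 -0.9087  0.227 ] gap 0.144
row [-0.1878 -0.0004  0.0035] [-0.0004 -0.0003 -0.0007] rows>= 1.8
```

```bash
python3 -m crank '-0.04 0 0 0 0 0 -1; -0.08 0 0 0 0 0 -1; -0.12 0 0 0 0 0 -1; -0.155 0 0 0 0 0 -1; -0.175 0 0 0 0 0 -1; -0.183 0 0 0 0 0 -1; -0.187 0 0 0 0 0 -1; -0.187 0 0 0 0 0 -1'; python3 - <<'E'
from h import *
s=st(); p=s['eef_pos']-D; print(p@EX,p@EY)
E
```

```text
time: 16.58
eef_pos: [0.5774, 0.1128, 0.1099]
orientation: [-3.137, -0.162, -0.0]
contact_force: [-0.0, -4.8, -2.9]
finger_gap: 0.132
t 16.58 p [0.5774 0.1128 0.1099] o [-3.1369 -0.1617 -0.0004] F [-0.0137 -4.763  -2.877 ] gap 0.132
0.07375490598176367 0.020812014149441043
```

```bash
python3 -m crank '-0.005 0 0 0 0 0 -1; -0.01 0 0 0 0 0 -1; -0.01 0 0 0 0 0 -1; -0.01 0 0 0 0 0 -1'; python3 - <<'E'
from h import *
s=st(); p=s['eef_pos']-D; print(p@EX,p@EY)
E
```

```text
time: 16.92
eef_pos: [0.5767, 0.1127, 0.11]
orientation: [-3.136, -0.16, -0.015]
contact_force: [19.4, -0.1, -14.3]
finger_gap: 0.135
t 16.92 p [0.5767 0.1127 0.11  ] o [-3.1363 -0.1603 -0.0146] F [ 19.4084  -0.0579 -14.301 ] gap 0.135
0.07386063522672412 0.020050342801501683
```

```bash
python3 -m crank '0 0 0 0 0 0 -1; 0 0 0 0 0 0 0; 0 0 0 0 0 0 0; 0 0 0 0 0 0 0; 0 0 -0.1 0 0 0 0; 0 0 -0.2 0 0 0 0; 0 -0.3 -0.3 0 0 0 0; 0 -0.45 -0.3 0 0 0 0; 0 -0.45 -0.3 0 0 0 0; 0 -0.45 -0.3 0 0 0 0'; python3 -m crank '-0.3 -0.1 0 0 0 0 0; -0.3 -0.1 0 0 0 0 0; -0.3 -0.1 0 0 0 0 0; -0.3 -0.1 0 0 0 0 0'; python3 - <<'E'
from h import *
st()
t=imaging.capture('top'); a=imaging.capture('side'); cv2.imwrite('pics/t4.png',t);cv2.imwrite('pics/s4.png',a)
crop('side',200,140,100,105,5,'q2.png',a)
E
```

```text
time: 17.75
eef_pos: [0.5584, 0.2758, 0.2279]
orientation: [-3.136, -0.16, -0.016]
contact_force: [1.0, 0.0, -1.2]
finger_gap: 0.501
time: 18.08
eef_pos: [0.4292, 0.3051, 0.2268]
orientation: [-3.135, -0.166, -0.011]
contact_force: [-0.3, -0.3, 0.8]
finger_gap: 0.495
t 18.08 p [0.4292 0.3051 0.2268] o [-3.1353 -0.1661 -0.0107] F [-0.3481 -0.3179  0.7931] gap 0.495
```

View pics/q2.png

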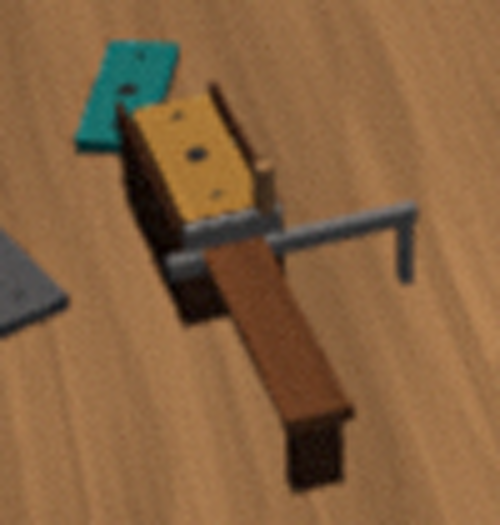

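View pics/t4.png

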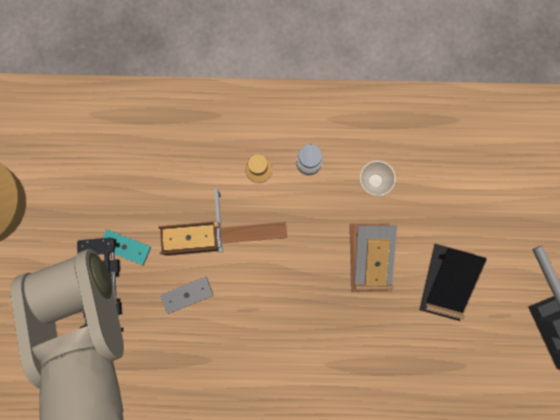

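View pics/s4.png

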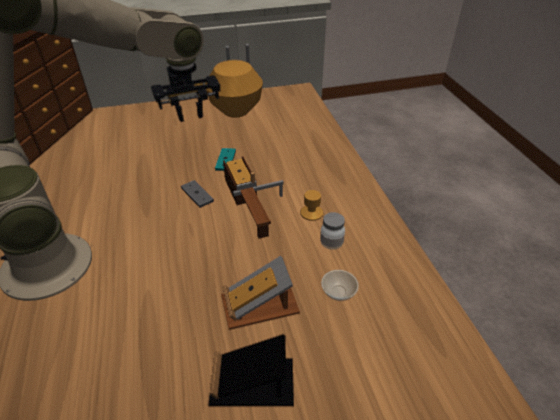

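```bash
python3 - <<'E'
from h import *
b=cv2.imread('pics/t4.png'); a=cv2.imread('pics/side0.png'); s=cv2.imread('pics/s4.png');t0=cv2.imread('pics/top0.png')
for x0,y0 in((240,145),(295,140),(355,155)): print(np.abs(b[y0:y0+45,x0:x0+45].astype(int)-t0[y0:y0+45,x0:x0+45]).mean())
from workcell import workorder
print(workorder.job_done())
E
```

```text
2.5282304526748973
2.6174485596707817
2.7328395061728394
the job is handed in; nothing more can be done
None
```

The job is done as asked and was handed in at about 18 s of the 62 s allowed. I opened the gate to its end stop, pushed the top brass plate onto the ledge and let go, and the next plate rose into place. I then gripped the taken plate, laid it lengthwise on the steel rest, and slid the gate shut to its other stop.

**Last checks:**
- **Plate on the rest:** after it slid down, its holes put its middle at x ≈ 60.5 mm and y ≈ -3.5 mm on the deck, so it is against the lip and about 3.5 mm off centre. The holes measured 13–14 mm above the deck, where 12 mm was expected for a flat plate, which is within the camera calibration.
- **Gate:** I felt resistance at both ends (about 22 N open, 19 N shut). The travel between the two was 76 mm against the nominal 75 mm, and I put the extra down to the arm flexing.
- **Dispenser:** the second plate shows at the top with its holes where the first plate's were. The third lies beneath it out of sight, so I did not see it directly.
- **Dish, jar and candle cup:** the before and after pictures match, apart from small pixel differences I take to be image noise. The arm ended clear of everything.

No check failed.

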